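File a slide box on the pile in the archive case

TASK

Take the green slide box out of the sorter, lay it down flat on the open bench and let go, so that you can take it afresh from above, and put it squarely on top of the pile inside the archive case: nobody knows how high that pile is today, so feel for it, and neither drop the box (there is glass in it) nor press it hard onto the pile. Once you have let go of the box, fold the stiff lid of the case all the way shut, leaving the other two boxes standing in the sorter.

Things in the scene. Friction and masses are not known exactly. Their poses are not given: they have to be found in the camera images.
- slide_box_mid (a point): Centre of the green slide box: a closed rigid plastic box, 34 mm thick, 64 mm wide, 140 mm long, about 0.24 kg. It starts standing on end in the front slot of the sorter. Own axes: x through the thickness (the face with the large blank card is at -x, on the sorter's open side), y across the width, z along the length (up at the start). Can be gripped across thickness or width.
- slide_box: The same box; this origin is the centre of the end it stands on at the start. Lying flat, either broad face up, its x axis is vertical and its centre is 17 mm above what it lies on.
- middle_box_mid (a point): Centre of the grey slide box (same size and axes), standing in the slot behind the green one, 46 mm farther along the sorter's +x. Must stay.
- back_box_mid (a point): Centre of the blue slide box (same size and axes), standing in the rear slot, 92 mm behind the green one. Must stay.
- sorter_mid (a point): Top centre of the base plate of the dark steel sorter fixed to the bench; 150 x 100 mm, 6 mm above the worktop. Axes: x along the row of boxes (green at x = -46 mm), z up. Upright dividers 76 mm wide at x = -69 mm (only 24 mm high: the green box's front is open), -23, +23, +69 mm (62 mm high). The bench between sorter and case is clear.
- case: The grey archive case, fixed, with its lid and pile. Outside 166 mm in x, 184 mm in y, rim 106 mm above the worktop, walls 8 mm. Origin and axes as for case_floor.
- case_floor (a point): Point on the worktop under the case's centre; x away from the robot towards the hinge, y along the case, z up. The pile of slide boxes (same size) lies flat, centred here, long side along y; free beside it: 43 mm on each side in x, 14 mm in y. The pile's top is 28 to 64 mm above the worktop, different each time and not reported. It lies on foam that gives about 1 mm for each 2 N.
- lid_hinge (a point): Centre of the lid's hinge line (along the case's y axis) on the far upper edge of the case: 83 mm in x from the case's centre, 106 mm above the worktop.
- lid_edge (a point): Middle of the lid's free edge, 166 mm from the hinge line, half-way through its 8 mm thickness. The lid is a flat panel 166 x 184 mm; a steel latch tongue 34 mm wide sticks out 4 mm at this edge and reaches 14 mm below the lid's underside.
- lid (a joint): Lid angle in rad: 0 shut (level, on the rim), 1.57 upright, grows as it opens; starts at 1.7 to 1.9. The hinge is stiff (about 0.4 N m): the lid stays where it is left, and 3 to 5 N at its free edge move it either way.
Things that resemble listed ones, but are neither listed nor needed, are in the scene too. What is shaped like the slide_box but purple is not meant.

How it is judged:
On the way, in this order (a step that is already met when the one before it is completed fails the run):
1. the green slide box lies flat on the open bench, let go of and at rest (angle between the x axis of slide_box and the z axis of case, either way round below 0.06 rad and height (world z) of slide_box_mid below 0.021 m and contact force between slide_box and the fingers below 0.05 N and linear speed of slide_box below 0.02 m/s), for 0.15 s.
2. the green slide box rests squarely on the pile in the case, let go of and at rest, with the lid still open (angle between the x axis of slide_box and the z axis of case, either way round below 0.06 rad and angle between the z axis of slide_box and the y axis of case, either way round below 0.12 rad and horizontal distance between slide_box_mid and case_floor below 0.01 m and contact force between slide_box and case above 1 N and contact force between slide_box and the fingers below 0.05 N and linear speed of slide_box below 0.02 m/s and value of joint lid above 0.8 rad), for 0.2 s.
At the end, for the whole second after the job is handed in: The green slide box lies flat (within 0.06 rad) and at rest on the pile in the case, its centre within 10 mm of the middle of the case seen from above and its long side along the case's within 0.12 rad; the lid is shut (less than 0.05 rad) (angle between the x axis of slide_box and the z axis of case, either way round below 0.06 rad and angle between the z axis of slide_box and the y axis of case, either way round below 0.12 rad and horizontal distance between slide_box_mid and case_floor below 0.01 m and contact force between slide_box and case above 1 N and linear speed of slide_box below 0.02 m/s and value of joint lid below 0.05 rad); the robot touches nothing.
It fails at once if the green slide box was dropped or fell over (moving faster than 0.25 m/s while the fingers do not hold it: a fall of more than about 3 mm) (contact force between slide_box and the fingers below 0.01 N and linear speed of slide_box above 0.25 m/s).
It fails at once if the green slide box was pressed onto the pile or the case with more than 18 N (contact force between slide_box and case above 18 N).
It fails at once if the grey or the blue slide box in the sorter was shifted by more than 25 mm (distance of any of middle_box_mid, back_box_mid from where it was at the start of the episode above 0.025 m).
It also fails if it takes over 72 s, if anything falls off the work surface, if the arm or the gripper's body presses on something with over 40 N, if the wrist force passes 120 N, or if a joint passes its speed limit or range.

ROBOT

A 6-joint arm with a two-finger parallel gripper is mounted at the origin on a cart in front of the work surface, level with it; the furniture and walls round the work are solid. World frame = base frame: x ahead of the robot, y to its left, z up, the work surface at z = 0. Lengths are in m, angles in rad, forces in N, time in s.
With the tool pointing down it reaches from about 0.275 to 0.85 m from the base axis. Payload 5.2 kg.
Tool frame: the origin (TCP) lies at the very end of the fingers, on their centre line; the grasp point (between the pads) lies 19 mm behind it; z points along the fingers, y is the direction in which the jaws open and shut (so a half turn about z gives the same grasp; the last joint's range is limited). The gripper opens to 85 mm and grips with 20 to 120 N. Pads are 22 mm wide; open, the fingers measure 114 mm over their backs; the gripper's body (76 mm by 85 mm) begins 54 mm behind the grasp point. The pads swing forward as they close: fully open they stand 13 mm farther back than shut.
Start: joints at [1.119, 0.259, 1.535, -0, 1.348, -0.203], TCP at [0.135, 0.533, 0.231] pointing down, gripper open.
Joint ranges: [-3.14, 3.14], [-0.91, 2.08], [0.19, 2.58], [-1.22, 4.36], [0.22, 2.71], [-3.12, 3.12]. Speed limits (rad/s): [2.57, 2.57, 3.14, 3.14, 3.14, 3.14].

INTERFACE

Orientations are given as a unit quaternion [x, y, z, w].
In Python, from plant import ctrl gives the robot as it stands. The module is installed in compiled form; this text tells all that it offers.
- The arm moves only by the shell command python3 -m inch 'ROWS' [FORCE]. ROWS is JSON, a list of rows, each a list of 7 numbers: the turn, a rotation vector about the world's x, y, z normalised to -1 to 1, where 1 is 6 degrees, then the shift along the world's x, y, z normalised to -1 to 1, where 1 is 0.04 m, then the finger opening in mm, from 0 to 85.4. A call has 1 to 8 rows; each row shifts and turns the commanded pose from where the row before left it; what a row does not reach is not made up. A row lasts 1/10 s, in which the tool goes at most 50 mm and 8.59 degrees, less where a joint would pass 70% of its speed; a pose out of reach is approached as far as the arm can. A call with a number of a shift or a turn outside -1 to 1 is refused whole. A call with a gripper value outside its range is refused whole. The fingers move at their own pace and stop on an object; FORCE is the grip in N (left out, the last holds). Time passes only in rows, so rows that do not move let the fingers close. It gives the time, the measured TCP pose, the force and the opening at its end, in the units of the state.
- ctrl.get_obs(): the state, without advancing time (a new reading comes with each control period).
- ctrl.grab_frame(name): name is "scene" or "top"; returns a dict with "image" (480x640x3 uint8, red, green, blue), "fx", "fy", "cx", "cy" (pixels), "camera_from_world" (4x4, takes a point from world to camera coordinates). Camera axes: x right, y down, z forward; pixel columns grow to the right and rows downward; lengths in m; the calibration is good to about 2 mm. A picture is of the moment at which its call begins. There is no depth.
- ctrl.job_done(): hands the job in, once; it reports no verdict.
The state is a dict: "t": time; "qpos": joint angles; "qd": joint speeds; "tau": joint torques, N m; "tcp_pos": TCP position; "tool_rot": TCP orientation; "force": force on the tool from outside, world axes, zero at the start; "torque": the same for the moment, N m; "gripper_width": opening from 0.0 (shut) to 1.0 (fully open).
Only numpy, scipy, OpenCV 4.12 (cv2) and the standard library are available. Lean on these libraries where they do the work, as an engineer would, in place of code of your own. Each camera call takes 0.05 s, during which the arm holds its last target. There are 200 camera calls.

## Working session

There is one attempt and no reset: what is moved stays moved. The work goes in short steps, Python scripts to look and compute and a shell command to move; the robot and the scene stay as the last step left them, time stands still between calls to the robot, and variables do not carry over. Pictures are saved under pics/ and viewed, about 8 in all and at most 12, crops included, and the job is handed in when it is done.

```bash
mkdir -p pics
python3 - <<'E'
from plant import ctrl
import cv2,numpy as np
o=ctrl.get_obs();print({k:np.round(v,3) for k,v in o.items()})
for n in("scene","top"):
    f=ctrl.grab_frame(n);cv2.imwrite(f"pics/{n}0.png",f["image"][:,:,::-1]);T=f["camera_from_world"]
    print(n,f["fx"],f["fy"],f["cx"],f["cy"],np.round(T,4).tolist(),np.round(-T[:3,:3].T@T[:3,3],3))
E
```

```text
{'t': np.float64(0.0), 'qpos': array([ 1.119,  0.259,  1.536, -0.   ,  1.348, -0.203]), 'qd': array([-0.002, -0.   ,  0.   ,  0.   ,  0.001, -0.001]), 'tau': array([-1.0000e-03, -4.4604e+01, -2.9056e+01, -1.0000e-03,  1.2000e-02,
        0.0000e+00]), 'tcp_pos': array([0.135, 0.533, 0.23 ]), 'tool_rot': array([ 0.124,  0.992, -0.001, -0.   ]), 'force': array([ 0.352, -0.085, -0.11 ]), 'torque': array([-0.044,  0.007, -0.058]), 'gripper_width': np.float64(1.002)}
scene 458.4936498935367 458.4936498935367 319.80673818671056 237.4429312276942 [[0.542, -0.8403, -0.0102, -0.2158], [-0.5111, -0.32, -0.7977, 0.3261], [0.6671, 0.4375, -0.6029, 0.9756], [0.0, 0.0, 0.0, 1.0]] [-0.367 -0.504  0.846]
top 577.4877629442968 577.4877629442968 316.7907059670836 244.64388017067972 [[0.0142, -0.9997, 0.022, 0.0228], [-0.9896, -0.0172, -0.1425, 0.4743], [0.1429, -0.0197, -0.9895, 1.5427], [0.0, 0.0, 0.0, 1.0]] [0.249 0.061 1.594]
```

View pics/scene0.png

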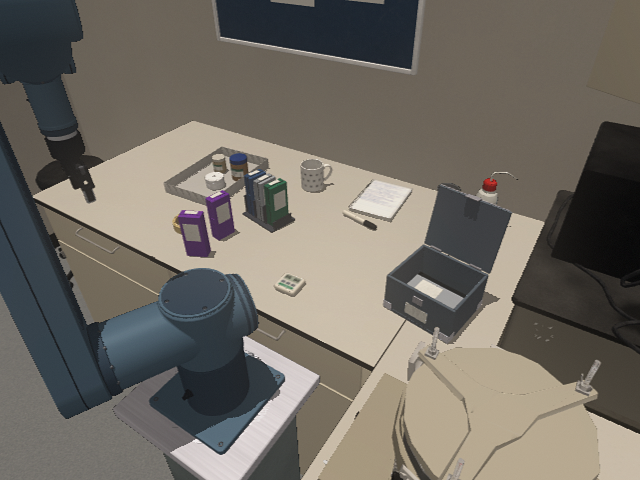

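View pics/top0.png

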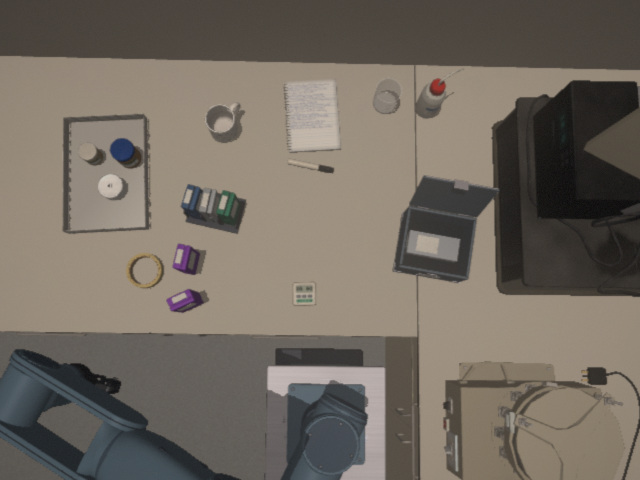

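The scene shows the sorter with the green box at scene (276,200) / top (228,206). Look-alikes: purple boxes at top (185,258) and (183,300), the grey box at (208,202) and the blue one at (191,197). I choose the green box at the sorter's open end. The case is at top (437,242) with its lid open. Next is the close crop check.

```bash
cat > h.py <<'E'
from plant import ctrl
import cv2,numpy as np
def grab(n): return ctrl.grab_frame(n)
def proj(f,P):
    p=np.atleast_2d(P)@f["camera_from_world"][:3,:3].T+f["camera_from_world"][:3,3]
    return np.c_[f["fx"]*p[:,0]/p[:,2]+f["cx"],f["fy"]*p[:,1]/p[:,2]+f["cy"]]
def back(f,uv,z):
    T=f["camera_from_world"];R=T[:3,:3];c=-R.T@T[:3,3]
    d=R.T@np.array([(uv[0]-f["cx"])/f["fx"],(uv[1]-f["cy"])/f["fy"],1]);return c+d*(z-c[2])/d[2]
def crop(f,x,y,w,h,s):
    return cv2.resize(np.ascontiguousarray(f["image"][y:y+h,x:x+w,::-1]),None,fx=s,fy=s,interpolation=cv2.INTER_CUBIC)
E
python3 - <<'E'
from h import *
s,t=grab("scene"),grab("top")
a=np.vstack([np.hstack([crop(t,175,175,80,60,5),crop(s,230,160,80,60,5)]),np.hstack([crop(t,385,170,120,90+20,400/120)[:300],crop(s,375,180,140,105+50,400/140)[100:400]])])
cv2.imwrite("pics/crop1.png",a);print(a.shape)
for n,uv,z in(("green top",(228,203),.146),("case c",(437,242),.106),("sorter",(213,212),.006)):print(n,back(t,uv,z))
E
```

```text
(600, 800, 3)
green top [0.56105949 0.26058174 0.146     ]
case c [ 0.47587765 -0.28282686  0.106     ]
sorter [0.56485686 0.32063409 0.006     ]
```

View pics/crop1.png

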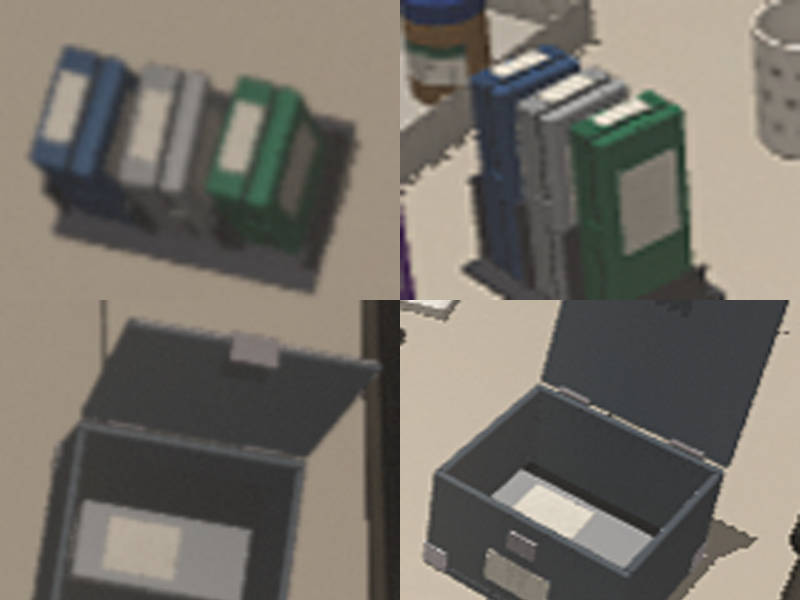

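The close crop shows the choice is right: the green box has the blank card on its front (open side), at top (226,202). The pile is visible in the case, and the rim corners and lid edge are clear. Now fitting poses from the corners.

```bash
cat > fit.py <<'E'
from h import *
from scipy.optimize import least_squares
s,t=grab("scene"),grab("top")
def W(p,L):
    c,n=np.cos(p[2]),np.sin(p[2]);L=np.array(L,float);return np.c_[p[0]+c*L[:,0]-n*L[:,1],p[1]+n*L[:,0]+c*L[:,1],L[:,2]]
def fit(obs,p0):
    r=lambda p:np.concatenate([(proj(f,W(p,[l]))-uv).ravel() for f,uv,l in obs])
    q=least_squares(r,p0,loss="soft_l1");print(np.round(q.x,4));print(np.round(r(q.x).reshape(-1,2),1).tolist());return q.x
C=lambda x,y:(375+(x-400)/2.857,180+(y-200)/2.857); D=lambda x,y:(385+x/3.333,170+(y-300)/3.333)
S=lambda x,y:(230+(x-400)/5,160+y/5); T=lambda x,y:(175+x/5,175+y/5)
R=.106
# case: local x away(hinge), y along
fit([(s,C(540,387),(.083,.092,R)),(s,C(437,473),(-.083,.092,R)),(s,C(628,575),(-.083,-.092,R)),(s,C(722,468),(.083,-.092,R)),
 (t,D(78,428),(.083,.092,R)),(t,D(303,460),(.083,-.092,R))],[.47,-.28,-.1])
# lid angle from tongue-free corners
c=fit([(s,C(540,387),(.083,.092,R)),(s,C(437,473),(-.083,.092,R)),(s,C(628,575),(-.083,-.092,R)),(s,C(722,468),(.083,-.092,R))],[.47,-.28,-.1])
for a in(1.7,1.8,1.9):print(a,proj(t,W(c,[(.083-.166*np.cos(a),y,R+.166*np.sin(a)) for y in(.092,-.092)])).round().tolist(),"obs",D(130,320),D(380,365))
# sorter: x along row; green box, box front at -.063, back -.029, top .146
g=[(t,T(240,77)),(t,T(300,90)),(t,T(272,200)),(t,T(210,193))]
L=[(-.029,-.032,.146),(-.063,-.032,.146),(-.063,.032,.146),(-.029,.032,.146)]
obs=[(f,u,l) for (f,u),l in zip(g,L)]+[(t,T(355,122),(-.075,-.05,.006)),(t,T(315,293),(-.075,.05,.006)),(t,T(55,235),(.075,.05,.006)),
 (s,S(570,125),(-.063,.032,.146)),(s,S(685,105),(-.063,-.032,.146)),(s,S(655,92),(-.029,-.032,.146))]
p=fit(obs,[.55,.3,1.4])
print("green box mid",W(p,[(-.046,0,.076)]))
E
python3 fit.py
```

```text
[ 0.4746 -0.287  -0.1477]
[[-2.2, -1.6], [-2.5, 0.5], [0.1, 1.5], [0.6, 0.5], [-0.1, -2.3], [1.2, -0.5]]
[ 0.4781 -0.2882 -0.1597]
[[-0.7, -2.2], [-1.5, -0.6], [0.5, 0.7], [1.7, 0.3]]
1.7 [[423.0, 181.0], [500.0, 195.0]] obs (424.003900390039, 176.000600060006) (499.011401140114, 189.5019501950195)
1.8 [[424.0, 175.0], [500.0, 188.0]] obs (424.003900390039, 176.000600060006) (499.011401140114, 189.5019501950195)
1.9 [[424.0, 169.0], [501.0, 182.0]] obs (424.003900390039, 176.000600060006) (499.011401140114, 189.5019501950195)
[0.57   0.3109 1.3632]
[[-0.5, -0.6], [0.4, -0.3], [-0.0, 1.7], [-0.7, 0.1], [1.0, -0.3], [0.4, -0.2], [-0.1, -0.5], [5.8, 4.6], [-1.0, 0.6], [-2.5, -0.6]]
green box mid [[0.56051706 0.2659135  0.076     ]]
```

Fit is consistent: the green box mid is about (0.561, 0.266), sorter yaw is 1.363, and the residuals are about 1 px apart from one outlier. The case is about (0.475, -0.287) with yaw -0.15, to be refined later.

Plan:
1. Grip across the width with the tool tilted 40° from the open side.
2. Lift, then roll back 90° so the box lies flat.

First move: raise, cross over and yaw to the pre-grasp.

```bash
python3 -m inch '[[0,0,-1,0,0,0.9,85],[0,0,-1,0.3,-0.3,0.8,85],[0,0,-1,0.8,-0.7,0,85],[0,0,-1,0.8,-0.7,0,85],[0,0,-1,0.8,-0.7,0,85],[0,0,-1,0.8,-0.7,0,85],[0,0,-1,0.8,-0.7,0,85],[0,0,-1,0.8,-0.7,0,85]]' 60
python3 -m inch '[[0,0,-1,0.8,-0.7,0,85],[0,0,-1,0.8,-0.7,0,85],[0,0,-1,0.8,-0.7,0,85],[0,0,-1,0.8,-0.7,0,85],[0,0,-1,0.8,-0.6,0,85],[0,0,-1,0.8,-0.4,0,85],[0,0,-0.62,0.8,0,0,85],[0,0,0,0.4,0,0,85]]'
python3 -m inch '[[0.98,-0.2,0,0,0,0,85],[0.98,-0.2,0,0,0,0,85],[0.98,-0.2,0,0,0,0,85],[0.98,-0.2,0,0,0,0,85],[0.98,-0.2,0,0,0,0,85],[0.98,-0.2,0,0,0,0,85],[0.65,-0.14,0,0,0,0,85],[0,0,0,0,0,0,85]]'
cat > st.py <<'E'
from h import *
from scipy.spatial.transform import Rotation as Ro
o=ctrl.get_obs();M=Ro.from_quat(o["tool_rot"]).as_matrix()
print("t",round(float(o["t"]),2),"tcp",o["tcp_pos"].round(4),"jaw",M[:,1].round(3),"z",M[:,2].round(3),"F",o["force"].round(2),"w",round(float(o["gripper_width"]),3),"q",o["qpos"].round(2))
E
python3 st.py
```

```text
t: 1.1
tcp_pos: [0.3404, 0.3518, 0.2994]
tool_rot: [0.519, 0.855, 0.0, 0.0]
force: [-0.4, 0.7, -0.5]
gripper_width: 0.989
t: 1.9
tcp_pos: [0.5818, 0.1997, 0.2986]
tool_rot: [0.778, 0.628, -0.0, 0.0]
force: [0.4, 0.2, 0.4]
gripper_width: 0.997
t: 2.7
tcp_pos: [0.5789, 0.1994, 0.2975]
tool_rot: [0.731, 0.59, 0.264, -0.218]
force: [-0.1, -0.6, -0.3]
gripper_width: 0.995
t 2.7 tcp [0.5789 0.1994 0.2975] jaw [ 0.978 -0.209 -0.008] z [ 0.128  0.63  -0.766] F [-0.08 -0.6  -0.31] w 0.995 q [-0.25  0.24  1.6   0.71  1.4  -0.2 ]
```

```bash
python3 -m inch '[[0,0,0,-0.8,0,0,85],[0,0,0,0,0,-1,85],[0,0,0,0,0,-1,85],[0,0,0,0,0,-0.8,85],[0,0,0,0,0,-0.4,85],[0,0,0,0,0,0,85]]'
python3 st.py
python3 - <<'E'
from h import *
s,t=grab("scene"),grab("top")
o=ctrl.get_obs()
print(proj(t,o["tcp_pos"]),proj(s,o["tcp_pos"]))
cv2.imwrite("pics/pre.png",np.hstack([crop(t,160,150,100,120,4),crop(s,220,130,100,120,4)]))
E
```

```text
t: 3.3
tcp_pos: [0.5465, 0.2017, 0.1698]
tool_rot: [0.73, 0.592, 0.263, -0.218]
force: [0.0, 0.4, 0.4]
gripper_width: 0.993
t 3.3 tcp [0.5465 0.2017 0.1698] jaw [ 0.979 -0.205 -0.008] z [ 0.126  0.63  -0.767] F [0.   0.44 0.41] w 0.993 q [-0.26  0.32  1.84  0.77  1.17 -0.44]
[[250.16792696 206.18137188]] [[288.82737631 183.44461702]]
```

View pics/pre.png

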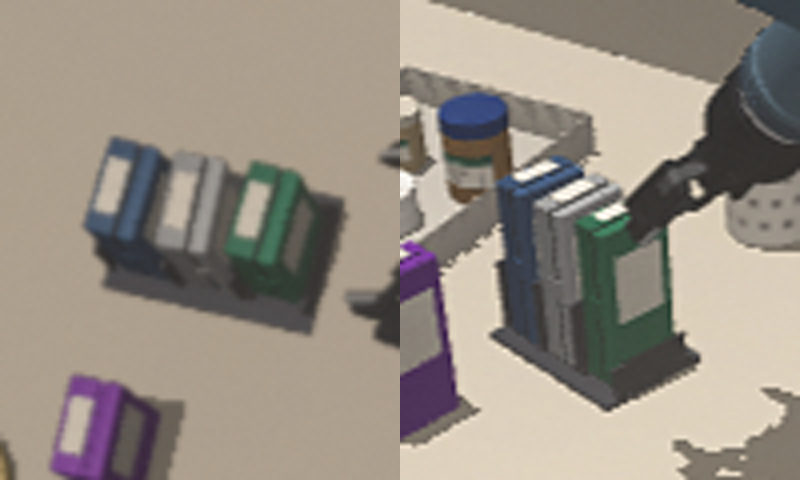

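The fingers straddle the green box symmetrically (finger midpoint at top crop (367,226), predicted (361,225)). Advancing 110 mm along the tool axis and closing.

```bash
python3 -m inch '[[0,0,0,0.12,0.5,-0.6,85],[0,0,0,0.12,0.5,-0.6,85],[0,0,0,0.08,0.4,-0.5,85],[0,0,0,0.05,0.3,-0.45,85],[0,0,0,0,0,0,85]]'
python3 st.py
python3 -m inch '[[0,0,0,0,0,0,60],[0,0,0,0,0,0,50],[0,0,0,0,0,0,50],[0,0,0,0,0,0,50],[0,0,0,0,0,0,50]]' 60
python3 st.py
```

```text
t: 3.9
tcp_pos: [0.5619, 0.2705, 0.0852]
tool_rot: [0.73, 0.592, 0.264, -0.218]
force: [-1.4, -0.0, -0.8]
gripper_width: 0.997
t 3.9 tcp [0.5619 0.2705 0.0852] jaw [ 0.979 -0.204 -0.005] z [ 0.127  0.63  -0.766] F [-1.42 -0.03 -0.76] w 0.997 q [-0.12  0.47  1.87  0.89  0.96 -0.51]
t: 4.4
tcp_pos: [0.564, 0.2685, 0.0875]
tool_rot: [0.73, 0.591, 0.266, -0.216]
force: [0.9, -1.3, 6.9]
gripper_width: 0.735
t 4.4 tcp [0.564  0.2685 0.0875] jaw [ 0.978 -0.207 -0.001] z [ 0.133  0.63  -0.765] F [ 0.92 -1.27  6.93] w 0.735 q [-0.13  0.47  1.87  0.9   0.97 -0.51]
```

Gripped at about 63 mm, which matches the 64 mm width. Lifting straight up 140 mm and carrying towards the open bench.

```bash
python3 -m inch '[[0,0,0,0,0,0.4,50],[0,0,0,0,0,0.6,50],[0,0,0,0,0,0.8,50],[0,0,0,0,0,0.8,50],[0,0,0,0,0,0.8,50],[0,0,0,0,0,0.4,50],[0,0,0,0,0,0,50]]'
python3 st.py
python3 - <<'E'
from h import *
s,t=grab("scene"),grab("top")
cv2.imwrite("pics/lift.png",np.hstack([crop(t,160,130,100,120,4),crop(s,220,70,100,160,4)[80:560]]))
E
```

```text
t: 5.1
tcp_pos: [0.5633, 0.2686, 0.2397]
tool_rot: [0.73, 0.592, 0.266, -0.215]
force: [0.0, 0.5, -2.2]
gripper_width: 0.736
t 5.1 tcp [0.5633 0.2686 0.2397] jaw [ 0.979 -0.206  0.001] z [ 0.133  0.629 -0.766] F [ 0.05  0.49 -2.17] w 0.736 q [-0.13  0.27  1.72  0.76  1.21 -0.22]
```

View pics/lift.png

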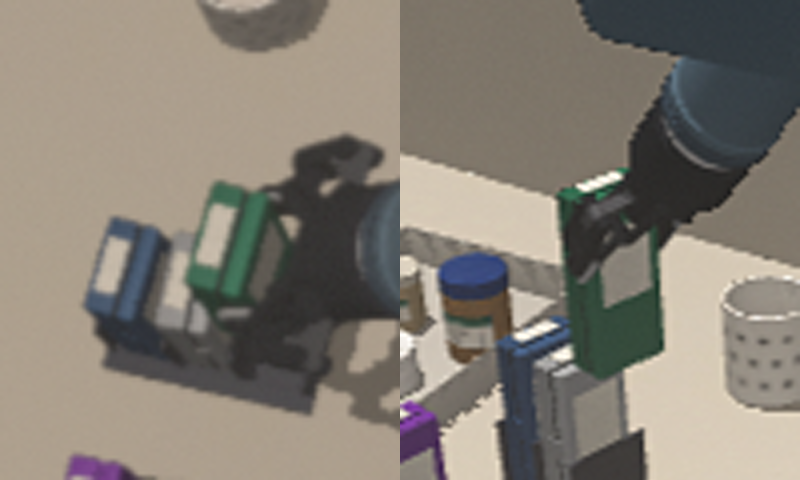

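The box is lifted clear and upright, and the grey and blue boxes are still standing. Now carrying it along -sx while rolling back 90°.

```bash
python3 -m inch '[[0,0,0,-0.15,-0.7,0,50],[-0.98,0.205,0,-0.2,-0.8,0,50],[-0.98,0.205,0,-0.2,-0.8,0,50],[-0.98,0.205,0,-0.2,-0.8,0,50],[-0.98,0.205,0,-0.2,-0.8,0,50],[-0.98,0.205,0,-0.2,-0.8,0,50],[-0.98,0.205,0,-0.2,-0.8,0,50],[-0.98,0.205,0,-0.15,-0.8,0,50]]'
python3 -m inch '[[-0.98,0.205,0,0,-0.15,0,50],[-0.98,0.205,0,0,0,0,50],[-0.98,0.205,0,0,0,0,50],[-0.98,0.205,0,0,0,0,50],[-0.98,0.205,0,0,0,-0.5,50],[-0.98,0.205,0,0,0,-0.5,50],[-0.98,0.205,0,0,0,-0.5,50],[-0.98,0.205,0,0,0,-0.5,50]]'
python3 -m inch '[[0,0,0,0,0,-1,50],[0,0,0,0,0,-1,50],[0,0,0,0,0,-0.8,50],[0,0,0,0,0,0,50]]'
python3 st.py
python3 - <<'E'
from h import *
s,t=grab("scene"),grab("top")
cv2.imwrite("pics/lay.png",np.hstack([crop(t,260,160,100,120,4),crop(s,290,180,100,120,4)]))
E
```

```text
t: 6.0
tcp_pos: [0.5009, 0.0159, 0.2354]
tool_rot: [0.777, 0.629, -0.018, 0.01]
force: [0.1, 1.1, -2.1]
gripper_width: 0.738
t: 6.8
tcp_pos: [0.5013, 0.0114, 0.1545]
tool_rot: [0.703, 0.57, -0.331, 0.267]
force: [-0.0, 0.6, -1.0]
gripper_width: 0.735
t: 7.2
tcp_pos: [0.4979, 0.0105, 0.0392]
tool_rot: [0.702, 0.571, -0.334, 0.263]
force: [-1.0, -1.4, -0.7]
gripper_width: 0.737
t 7.2 tcp [0.4979 0.0105 0.0392] jaw [ 0.978 -0.209 -0.012] z [-0.168 -0.751 -0.639] F [-1.04 -1.38 -0.67] w 0.737 q [ 0.28  0.74  1.64 -0.76  1.36  0.89]
```

View pics/lay.png

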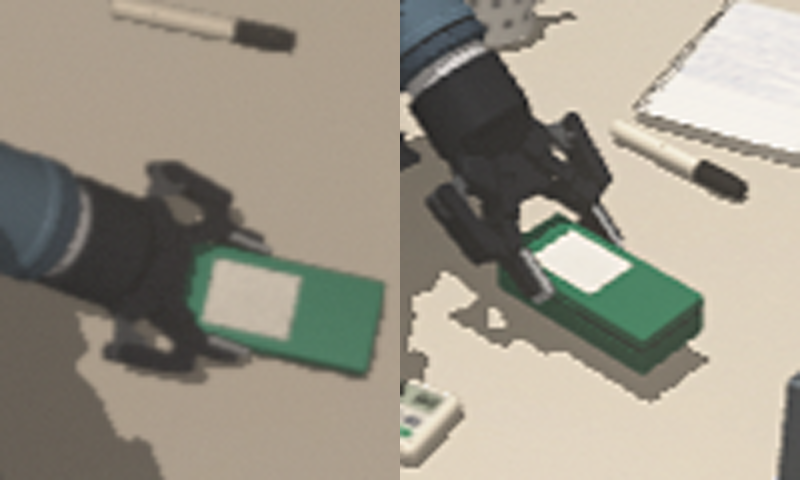

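The box is held level, card up, about 25 mm above clear bench. Feeling down in small rows.

```bash
python3 -m inch '[[0,0,0,0,0,-0.2,50],[0,0,0,0,0,-0.15,50],[0,0,0,0,0,-0.1,50],[0,0,0,0,0,0,50],[0,0,0,0,0,0,50]]'
for i in 1; do python3 -m inch '[[0,0,0,0,0,-0.05,50],[0,0,0,0,0,0,50]]'; python3 -m inch '[[0,0,0,0,0,-0.05,50],[0,0,0,0,0,0,50]]';done
```

```text
t: 7.8
tcp_pos: [0.5024, 0.0111, 0.0277]
tool_rot: [0.705, 0.57, -0.329, 0.267]
force: [0.1, -0.4, -2.3]
gripper_width: 0.737
t: 8.0
tcp_pos: [0.5022, 0.0111, 0.0253]
tool_rot: [0.704, 0.57, -0.329, 0.267]
force: [-0.2, -0.3, -2.0]
gripper_width: 0.736
t: 8.2
tcp_pos: [0.5021, 0.0111, 0.0231]
tool_rot: [0.704, 0.57, -0.329, 0.267]
force: [0.7, -0.6, -1.6]
gripper_width: 0.739
```

```bash
python3 -m inch '[[0,0,0,0,0,-0.05,50],[0,0,0,0,0,0,50]]'|sed -n '2p;4p'
python3 -m inch '[[0,0,0,0,0,-0.05,50],[0,0,0,0,0,0,50]]'|sed -n '2p;4p'
python3 -m inch '[[0,0,0,0,0,-0.03,50],[0,0,0,0,0,0,50]]'|sed -n '2p;4p'
python3 -m inch '[[0,0,0,0,0,-0.03,50],[0,0,0,0,0,0,50]]'|sed -n '2p;4p'
```

```text
tcp_pos: [0.5021, 0.0111, 0.021]
force: [0.6, 0.4, -2.1]
tcp_pos: [0.5021, 0.0111, 0.019]
force: [-0.6, 0.4, -1.3]
tcp_pos: [0.5023, 0.0111, 0.0182]
force: [-0.3, -0.8, -0.3]
tcp_pos: [0.5023, 0.011, 0.0182]
force: [-0.9, 2.8, 5.1]
```

```bash
python3 -m inch '[[0,0,0,0,0,-0.03,50],[0,0,0,0,0,0,50]]'|sed -n '2,4p'
python3 -m inch '[[0,0,0,0,0,0,66],[0,0,0,0,0,0,72],[0,0,0,0,0,0,85],[0,0,0,0,0,0,85],[0,0,0,0,0,0,85],[0,0,0,0,0,0,85]]'
python3 st.py
```

```text
tcp_pos: [0.5023, 0.011, 0.0182]
tool_rot: [0.704, 0.569, -0.33, 0.268]
force: [-3.2, 3.8, 13.2]
t: 9.8
tcp_pos: [0.5021, 0.011, 0.0156]
tool_rot: [0.704, 0.57, -0.329, 0.267]
force: [-0.9, 0.0, -0.2]
gripper_width: 0.994
t 9.8 tcp [0.5021 0.011  0.0156] jaw [ 0.978 -0.209  0.001] z [-0.16  -0.751 -0.641] F [-0.91  0.02 -0.17] w 0.994 q [ 0.28  0.78  1.64 -0.77  1.33  0.93]
```

Released with zero force. Backing off along the tool axis, standing the tool upright, and looking.

```bash
python3 -m inch '[[0,0,0,0.08,0.37,0.32,85],[0,0,0,0.16,0.75,0.64,85],[0,0,0,0.16,0.75,0.64,85],[0,0,0,0.16,0.75,0.64,85],[0,0,0,0,0.5,1,85],[0,0,0,0,0.5,1,85],[0.98,-0.205,0,0,0.5,0.3,85],[0.98,-0.205,0,0,0.5,0,85]]'|tail -3
python3 -m inch '[[0.98,-0.205,0,0,0.3,0,85],[0.98,-0.205,0,0,0,0,85],[0.98,-0.205,0,0,0,0,85],[0.98,-0.205,0,0,0,0,85],[0.98,-0.205,0,0,0,0,85],[0.98,-0.205,0,0,0,0,85],[0.35,-0.07,0,0,0,0,85],[0,0,0,0,0,0,85]]'|tail -3
python3 st.py
python3 - <<'E'
from h import *
s,t=grab("scene"),grab("top")
cv2.imwrite("pics/flat.png",np.vstack([np.hstack([crop(t,280,190,100,75,4),crop(s,300,195,100,75,4)]),np.hstack([crop(t,390,200,100,75,4),crop(s,380,235,120,90,400/120)])]))
for n,f in(("top",t),("scene",s)):
    h=cv2.cvtColor(np.ascontiguousarray(f["image"][:,:,::-1]),cv2.COLOR_BGR2HSV);m=cv2.inRange(h,(65,90,25),(90,255,255))
    k,l,st,c=cv2.connectedComponentsWithStats(m)
    for i in range(1,k):
        if st[i,4]>150: print(n,st[i],c[i].round(1),cv2.minAreaRect(np.argwhere(l==i)[:,::-1].astype(np.float32)))
E
```

```text
tool_rot: [0.736, 0.595, -0.25, 0.205]
force: [0.1, -0.1, -0.6]
gripper_width: 0.999
tool_rot: [0.778, 0.628, -0.0, -0.002]
force: [-0.1, 0.1, -0.5]
gripper_width: 0.996
t 11.4 tcp [0.5243 0.2064 0.1977] jaw [ 0.978 -0.211 -0.003] z [-0.002  0.002 -1.   ] F [-0.13  0.1  -0.51] w 0.996 q [0.18 0.31 1.55 0.   1.28 0.39]
top [331 228  23  23 286] [342.2 239.1] ((342.21917724609375, 239.81088256835938), (18.306840896606445, 20.715635299682617), 15.52410888671875)
scene [317 239  48  31 449] [342.7 255.5] ((340.36761474609375, 253.7205810546875), (46.9906120300293, 16.63536262512207), 30.963756561279297)
```

View pics/flat.png

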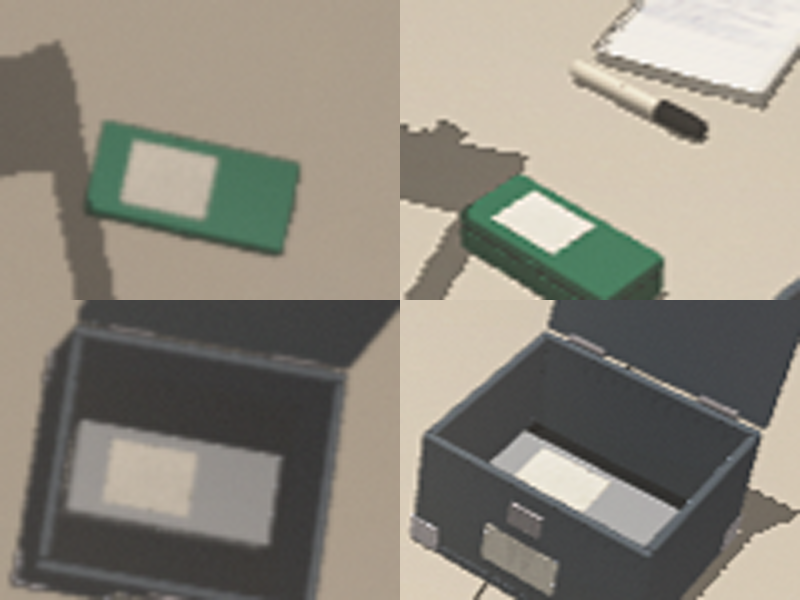

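The green box lies flat on the bench, card up (top (329,237)). The pile shows at top (434,246) and the rim corners are clear. Fitting the box, case and pile.

```bash
cat > fit2.py <<'E'
import io,contextlib
with contextlib.redirect_stdout(io.StringIO()):
    from fit import *
A=lambda x,y:(280+x/4,190+y/4);B=lambda x,y:(300+(x-400)/4,195+y/4)
P=lambda x,y:(390+x/4,200+(y-300)/4);Q=lambda x,y:(380+(x-400)/3.3333,235+(y-300)/3.3333)
print("green box (local x width toward far, y length)")
b=fit([(t,A(105,121),(.032,.07,.034)),(t,A(299,163),(.032,-.07,.034)),(t,A(283,246),(-.032,-.07,.034)),(t,A(88,205),(-.032,.07,.034)),
 (s,B(520,176),(.032,.07,.034)),(s,B(467,208),(-.032,.07,.034)),(s,B(663,262),(.032,-.07,.034))],[.5,0,-.2])
print("case")
cs=[(s,Q(545,334),(.083,.092,R)),(s,Q(424,437),(-.083,.092,R)),(s,Q(650,554),(-.083,-.092,R)),(s,Q(760,434),(.083,-.092,R))]
ct=[(t,P(78,330),(.083,.092,R)),(t,P(346,375),(.083,-.092,R)),(t,P(38,570),(-.083,.092,R))]
fit(cs,[.47,-.28,-.1]);fit(ct,[.47,-.28,-.1]);c=fit(cs+ct,[.47,-.28,-.1])
for z in(.028,.037,.046,.055,.064):
    print("pile",z);fit([(t,P(82,422),(.032,.07,z)),(t,P(283,457),(.032,-.07,z)),(t,P(268,545),(-.032,-.07,z)),(t,P(68,513),(-.032,.07,z))],[.47,-.28,-.1])
E
python3 fit2.py
```

```text
green box (local x width toward far, y length)
[ 0.4984 -0.0022 -0.2153]
[[0.3, -1.3], [1.5, -0.2], [0.4, 1.6], [-0.8, 0.1], [-0.2, -1.0], [-2.6, 0.7], [0.4, -1.1]]
case
[ 0.4753 -0.289  -0.1599]
[[-0.3, -1.3], [-1.0, -0.3], [0.2, 1.7], [1.4, -0.3]]
[ 0.4724 -0.2874 -0.1597]
[[-0.6, -0.9], [1.1, 0.0], [-0.2, 0.8]]
[ 0.4736 -0.2884 -0.1585]
[[-0.8, -1.0], [-1.5, 0.0], [-0.2, 2.1], [0.9, -0.0], [-0.3, -1.3], [1.5, -0.5], [0.2, 0.4]]
pile 0.028
[ 0.4764 -0.2919 -0.1543]
[[-0.1, -0.1], [-0.3, -0.2], [0.4, 0.5], [0.0, -0.1]]
pile 0.037
[ 0.4751 -0.2899 -0.1542]
[[-0.2, -0.1], [-0.1, -0.3], [0.5, 0.6], [-0.1, -0.1]]
pile 0.046
[ 0.4738 -0.2879 -0.1541]
[[-0.3, -0.2], [0.0, -0.3], [0.7, 0.7], [-0.2, -0.0]]
pile 0.055
[ 0.4724 -0.2859 -0.1539]
[[-0.5, -0.3], [0.2, -0.4], [0.8, 0.8], [-0.4, 0.0]]
pile 0.064
[ 0.4711 -0.2839 -0.1537]
[[-0.6, -0.4], [0.3, -0.4], [1.0, 0.9], [-0.6, 0.1]]
```

Case (0.474, -0.288) with yaw -0.156, pile consistent with it, and the box at (0.498, -0.002) with yaw -0.215, where it was laid. Re-grasping from above.

```bash
python3 -m inch '[[0,0,0,-0.1,-0.9,0,85],[0,0,0,-0.12,-0.9,0,85],[0,0,0,-0.12,-0.9,0,85],[0,0,0,-0.12,-0.9,0,85],[0,0,0,-0.1,-0.9,0,85],[0,0,0,-0.07,-0.69,0,85],[0,0,0,0,0,-0.8,85],[0,0,0,0,0,-0.8,85]]'|sed -n '2,4p'
python3 -m inch '[[0,0,0,0,0,-0.8,85],[0,0,0,0,0,-0.8,85],[0,0,0,0,0,-0.7,85],[0,0,0,0,0,-0.5,85],[0,0,0,0,0,-0.3,85],[0,0,0,0,0,0,85],[0,0,0,0,0,0,85]]'|sed -n '2,4p'
python3 st.py
```

```text
tcp_pos: [0.5006, -0.0004, 0.1333]
tool_rot: [0.777, 0.629, 0.0, -0.0]
force: [-0.3, 0.1, -0.6]
tcp_pos: [0.4999, 0.0005, 0.0097]
tool_rot: [0.777, 0.63, -0.0, -0.001]
force: [-0.5, -0.5, 0.7]
t 13.1 tcp [0.4999 0.0005 0.0097] jaw [ 0.978 -0.207 -0.003] z [-0.002  0.002 -1.   ] F [-0.55 -0.5   0.66] w 0.996 q [-0.22  0.44  1.91  0.    0.8  -0.02]
```

```bash
python3 -m inch '[[0,0,0,-0.02,-0.05,-0.12,85],[0,0,0,0,0,0,85],[0,0,0,0,0,0,60],[0,0,0,0,0,0,50],[0,0,0,0,0,0,50],[0,0,0,0,0,0,50],[0,0,0,0,0,0,50]]' 50
python3 st.py
python3 -m inch '[[0,0,0,0,0,0.3,50],[0,0,0,0,0,0.6,50],[0,0,0,0,0,0.8,50],[0,0,0,0,0,1,50],[0,0,0,0,0,1,50],[0,0,0,0,0,0.6,50],[0,0,0,0,0,0.2,50],[0,0,0,0,0,0,50]]'
python3 st.py
```

```text
t: 13.8
tcp_pos: [0.4992, -0.0019, 0.0053]
tool_rot: [0.777, 0.629, 0.0, -0.001]
force: [-0.4, 0.1, 5.9]
gripper_width: 0.735
t 13.8 tcp [ 0.4992 -0.0019  0.0053] jaw [ 0.978 -0.208 -0.001] z [-0.001  0.002 -1.   ] F [-0.39  0.06  5.85] w 0.735 q [-0.23  0.44  1.92  0.    0.78 -0.02]
t: 14.6
tcp_pos: [0.4989, -0.0018, 0.1855]
tool_rot: [0.777, 0.629, 0.0, -0.001]
force: [1.0, -0.3, -1.7]
gripper_width: 0.739
t 14.6 tcp [ 0.4989 -0.0018  0.1855] jaw [ 0.978 -0.208 -0.001] z [-0.001  0.002 -1.   ] F [ 1.02 -0.25 -1.7 ] w 0.739 q [-0.23  0.2   1.72  0.    1.21 -0.02]
```

Lifted level. Moving over the case and turning +3°.

```bash
python3 -m inch '[[0,0,0.1,-0.06,-0.5,0,50],[0,0,0.1,-0.08,-1,0,50],[0,0,0.1,-0.09,-1,0,50],[0,0,0.1,-0.09,-1,0,50],[0,0,0.12,-0.09,-1,0,50],[0,0,0,-0.09,-1,0,50],[0,0,0,-0.08,-1,0,50],[0,0,0,-0.03,-0.65,0,50]]'|tail -1
python3 -m inch '[[0,0,0,0,0,-0.4,50],[0,0,0,0,0,-0.4,50],[0,0,0,0,0,0,50],[0,0,0,0,0,0,50]]'|tail -1
python3 st.py
python3 - <<'E'
from h import *
s,t=grab("scene"),grab("top")
cv2.imwrite("pics/over.png",np.hstack([crop(t,385,180,100,120,4),crop(s,380,190,120,144,400/120)]))
E
```

```text
gripper_width: 0.741
gripper_width: 0.737
t 15.8 tcp [ 0.4733 -0.2869  0.1509] jaw [ 0.988 -0.155 -0.006] z [-0.006  0.005 -1.   ] F [ 0.57 -0.59 -2.38] w 0.737 q [-0.75  0.34  1.64 -0.    1.18 -0.59]
```

View pics/over.png

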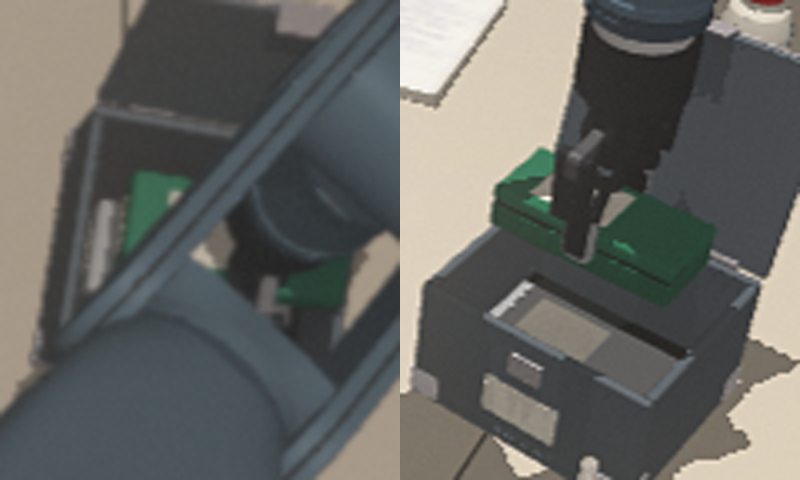

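The box is aligned with the case and centred above it. Descending to just over the highest possible pile, then feeling.

```bash
python3 -m inch '[[0,0,0,0.02,-0.03,-0.4,50],[0,0,0,0,0,-0.5,50],[0,0,0,0,0,-0.4,50],[0,0,0,0,0,-0.3,50],[0,0,0,0,0,-0.2,50],[0,0,0,0,0,0,50],[0,0,0,0,0,0,50]]'|sed -n '2p;4p'
for k in 1 2 3 4; do python3 -m inch '[[0,0,0,0,0,-0.05,50],[0,0,0,0,0,0,50]]'|sed -n '2p;4p';done
```

```text
tcp_pos: [0.4754, -0.2891, 0.081]
force: [-0.8, 0.2, -1.6]
tcp_pos: [0.4753, -0.2892, 0.079]
force: [0.1, 0.7, -1.7]
tcp_pos: [0.475, -0.2889, 0.0765]
force: [-0.4, -0.5, -1.1]
tcp_pos: [0.4749, -0.2888, 0.0743]
force: [0.4, -0.3, -2.5]
tcp_pos: [0.4748, -0.2888, 0.0722]
force: [-0.9, 0.2, -1.5]
```

```bash
cat > ok.py <<'E'
import sys
from plant import ctrl
o=ctrl.get_obs();print(o["tcp_pos"].round(4),o["force"].round(1));sys.exit(int(o["force"][2]>0.7))
E
python3 -m inch '[[0,0,0,0,0,-0.05,50],[0,0,0,0,0,0,50]]'>/dev/null; python3 ok.py &&
python3 -m inch '[[0,0,0,0,0,-0.05,50],[0,0,0,0,0,0,50]]'>/dev/null && python3 ok.py &&
python3 -m inch '[[0,0,0,0,0,-0.05,50],[0,0,0,0,0,0,50]]'>/dev/null && python3 ok.py &&
python3 -m inch '[[0,0,0,0,0,-0.05,50],[0,0,0,0,0,0,50]]'>/dev/null && python3 ok.py &&
python3 -m inch '[[0,0,0,0,0,-0.05,50],[0,0,0,0,0,0,50]]'>/dev/null && python3 ok.py &&
python3 -m inch '[[0,0,0,0,0,-0.05,50],[0,0,0,0,0,0,50]]'>/dev/null && python3 ok.py &&
python3 -m inch '[[0,0,0,0,0,-0.05,50],[0,0,0,0,0,0,50]]'>/dev/null && python3 ok.py &&
python3 -m inch '[[0,0,0,0,0,-0.05,50],[0,0,0,0,0,0,50]]'>/dev/null && python3 ok.py &&
python3 -m inch '[[0,0,0,0,0,-0.05,50],[0,0,0,0,0,0,50]]'>/dev/null && python3 ok.py &&
python3 -m inch '[[0,0,0,0,0,-0.05,50],[0,0,0,0,0,0,50]]'>/dev/null && python3 ok.py
```

```text
[ 0.4749 -0.2888  0.0702] [-0.6  0.2 -1.8]
[ 0.4749 -0.2888  0.0683] [ 0.6  0.1 -2.5]
[ 0.4749 -0.2888  0.0662] [-0.6 -0.4 -1.5]
[ 0.4749 -0.2888  0.0642] [ 0.1 -0.8 -2.2]
[ 0.4749 -0.2888  0.0622] [-0.7  0.6 -1.8]
[ 0.4749 -0.2888  0.0602] [-0.2  0.2 -1.7]
[ 0.4749 -0.2888  0.0582] [-0.1 -0.1 -1.7]
[ 0.4749 -0.2888  0.0562] [-0.6 -0.2 -1.7]
[ 0.4749 -0.2888  0.0542] [-0.1  0.2 -2.1]
[ 0.4751 -0.289   0.0525] [-1.  -0.   0.3]
```

Contact started near TCP 0.053 (pile about 48 mm). A little further in 1 mm steps.

```bash
python3 -m inch '[[0,0,0,0,0,-0.025,50],[0,0,0,0,0,0,50]]'>/dev/null;python3 ok.py && python3 -m inch '[[0,0,0,0,0,-0.025,50],[0,0,0,0,0,0,50]]'>/dev/null; python3 ok.py; python3 st.py
```

```text
[ 0.4751 -0.289   0.0517] [-0.  -0.   1.5]
[ 0.4751 -0.289   0.0517] [-0.  -0.   1.5]
t 19.6 tcp [ 0.4751 -0.289   0.0517] jaw [ 0.988 -0.155 -0.003] z [-0.002  0.002 -1.   ] F [-0.05 -0.01  1.54] w 0.738 q [-0.75  0.45  1.74 -0.    0.95 -0.59]
```

Net about 3.5 N on the pile, just over the box's weight. Releasing.

```bash
python3 -m inch '[[0,0,0,0,0,0,66],[0,0,0,0,0,0,72],[0,0,0,0,0,0,82],[0,0,0,0,0,0,82],[0,0,0,0,0,0,82],[0,0,0,0,0,0,82]]'>/dev/null; python3 st.py
python3 -m inch '[[0,0,0,0,0,0.2,82],[0,0,0,0,0,0.5,82],[0,0,0,0,0,0.8,82],[0,0,0,0,0,1,82],[0,0,0,0,0,1,82],[0,0,0,0,0,1,82],[0,0,0,0,0,1,82],[0,0,0,0,0,0.7,82]]'>/dev/null; python3 st.py
python3 -m inch '[[0,0,0,-0.5,1,0.4,40],[0,0,0,0,1,0.4,20],[0,0,0,0,1,0,0],[0,0,0,0,1,0,0],[0,0,0,0,1,0,0],[0,0,0,0,1,0,0],[0,0,0,0,0,0,0]]' >/dev/null; python3 st.py
python3 - <<'E'
from h import *
s,t=grab("scene"),grab("top")
cv2.imwrite("pics/placed.png",np.hstack([crop(t,385,165,120,144,400/120),crop(s,375,180,140,168,400/140)]))
E
```

```text
t 20.2 tcp [ 0.475  -0.2889  0.0515] jaw [ 0.988 -0.155 -0.003] z [-0.003  0.002 -1.   ] F [-0.16  0.14 -0.14] w 0.961 q [-0.75  0.45  1.74 -0.    0.95 -0.59]
t 21.0 tcp [ 0.4754 -0.2892  0.3035] jaw [ 0.988 -0.154  0.001] z [ 0.001 -0.001 -1.   ] F [-0.52 -0.42 -0.5 ] w 0.959 q [-0.75  0.23  1.39 -0.    1.51 -0.59]
t 21.7 tcp [ 0.4543 -0.0446  0.3326] jaw [ 0.989 -0.149 -0.002] z [-0.001  0.003 -1.   ] F [0.02 0.08 0.54] w -0.003 q [-0.35  0.04  1.56  0.    1.55 -0.2 ]
```

View pics/placed.png

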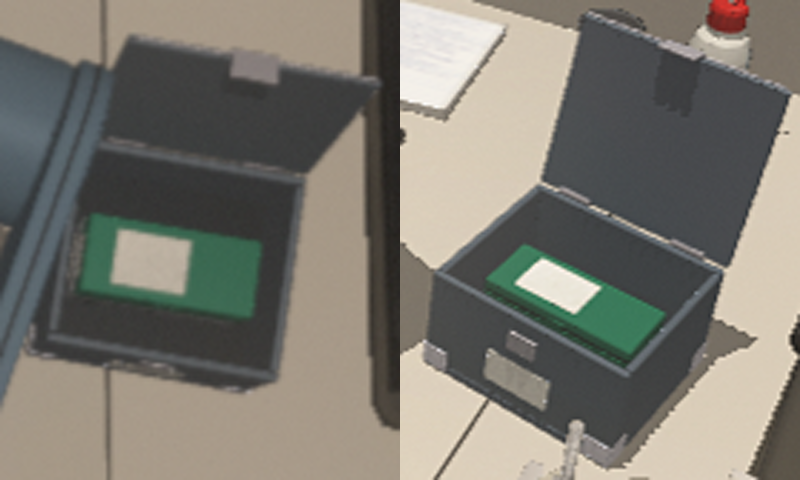

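Run:
```python
import io,contextlib
with contextlib.redirect_stdout(io.StringIO()):
    from fit2 import *
E_=lambda x,y:(385+x/3.3333,165+y/3.3333);G=lambda x,y:(375+(x-400)/2.857,180+y/2.857);z=.081
print("box");fit([(t,E_(91,214),(.032,.07,z)),(t,E_(262,240),(.032,-.07,z)),(t,E_(252,313),(-.032,-.07,z)),(t,E_(80,291),(-.032,.07,z))],[.47,-.29,-.15])
fit([(s,G(525,246),(.032,.07,z)),(s,G(664,314),(.032,-.07,z)),(s,G(628,352),(-.032,-.07,z)),(s,G(487,279),(-.032,.07,z))],[.47,-.29,-.15])
print("case",c)
for a in np.arange(1.7,1.95,.05):
    L=W([.4745,-.288,-.157],[(.083-.17*np.cos(a),y,R+.17*np.sin(a)) for y in(.092,-.092)])
    print(round(a,2),proj(t,L).round(1).tolist(),proj(s,L).round(1).tolist(),L.mean(0).round(3))
print(E_(128,36),E_(380,82),G(583,12),G(790,95))
```

```text
box
[ 0.4733 -0.2869 -0.1301]
[[-0.5, -0.4], [0.1, -0.5], [0.5, 1.1], [-0.1, 0.1]]
[ 0.473  -0.2888 -0.1653]
[[-0.4, -1.4], [1.1, 0.1], [0.3, 1.1], [-1.2, -0.4]]
case [ 0.47363527 -0.28844669 -0.15849388]
1.7 [[423.3, 182.0], [500.3, 195.4]] [[436.1, 184.9], [509.5, 212.7]] [ 0.578 -0.304  0.275]
1.75 [[423.7, 178.7], [500.6, 192.1]] [[437.8, 184.0], [510.9, 211.6]] [ 0.586 -0.306  0.273]
1.8 [[424.0, 175.5], [500.7, 188.9]] [[439.4, 183.3], [512.3, 210.7]] [ 0.595 -0.307  0.272]
1.85 [[424.3, 172.4], [500.9, 185.7]] [[441.0, 182.8], [513.6, 210.0]] [ 0.603 -0.308  0.269]
1.9 [[424.6, 169.5], [500.9, 182.7]] [[442.5, 182.4], [514.8, 209.4]] [ 0.611 -0.31   0.267]
(423.40038400384003, 175.80010800108002) (499.00114001140014, 189.60024600246004) (439.053202660133, 184.2002100105005) (511.506825341267, 213.25166258312916)
```

The box is centred within about 2 mm of the case centre, yaw agrees, and the lid is at about 1.79 rad with its edge at (0.593, -0.307, 0.27). Closed fingers now go over and behind the lid.

```bash
python3 -m inch '[[0,0,0,0.2,0,0.7,0],[0,0,0,0.65,-0.9,0,0],[0,0,0,0.65,-0.95,0,0],[0,0,0,0.65,-0.95,0,0],[0,0,0,0.65,-0.95,0,0],[0,0,0,0.65,-0.95,0,0],[0,0,0,0.65,-0.95,0,0],[0,0,0,0.5,-0.95,0,0]]'|sed -n 2p
python3 -m inch '[[0,0,0,0,-0.1,0,0],[0,0,0,0,0,0,0]]'>/dev/null; python3 st.py
python3 - <<'E'
from h import *
s,t=grab("scene"),grab("top")
cv2.imwrite("pics/lid1.png",np.hstack([crop(t,385,100,120,144,400/120),crop(s,375,110,140,168,400/140)]))
E
```

```text
tcp_pos: [0.6393, -0.3168, 0.3584]
t 22.9 tcp [ 0.6382 -0.3201  0.3569] jaw [ 0.987 -0.159 -0.006] z [-0.006  0.004 -1.   ] F [ 0.87 -0.03 -0.1 ] w 0.002 q [-0.62  0.55  0.8  -0.    1.8  -0.46]
```

View pics/lid1.png

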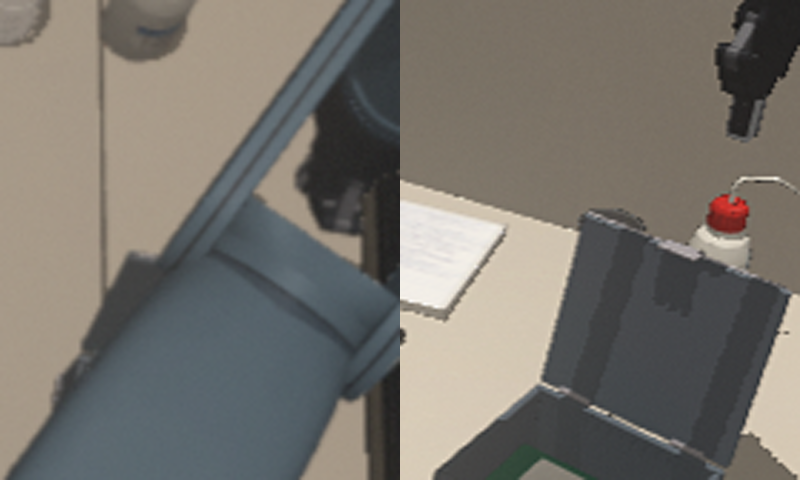

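The fingers hang behind and above the lid edge (scene crop (742,130)), and the bottle is well beyond. Descending behind the lid, then pulling towards the robot.

```bash
python3 -m inch '[[0,0,0,0,0.1,-0.5,0],[0,0,0,0,0,-0.8,0],[0,0,0,0,0,-0.8,0],[0,0,0,0,0,-0.6,0],[0,0,0,0,0,-0.35,0],[0,0,0,0,0,0,0]]'|sed -n '2p;4p'
python3 -m inch '[[0,0,0,-0.4,0.06,0,0],[0,0,0,-0.4,0.06,0,0],[0,0,0,-0.4,0.06,0,0],[0,0,0,-0.4,0.06,0,0]]'|sed -n '2p;4p'
```

```text
tcp_pos: [0.638, -0.3115, 0.2365]
force: [-0.5, -0.0, -0.2]
tcp_pos: [0.5763, -0.3036, 0.2412]
force: [3.1, 0.9, 1.9]
```

```bash
python3 -m inch '[[0,0,0,-0.45,0.07,0,0],[0,0,0,-0.45,0.07,-0.05,0],[0,0,0,-0.45,0.07,-0.1,0],[0,0,0,-0.4,0.06,-0.15,0],[0,0,0,-0.4,0.06,-0.25,0]]'|sed -n '2p;4p'
python3 -m inch '[[0,0,0,-0.35,0.06,-0.35,0],[0,0,0,-0.35,0.06,-0.4,0],[0,0,0,-0.3,0.05,-0.4,0]]'|sed -n '2p;4p'
python3 st.py
python3 - <<'E'
from h import *
s=grab("scene")
cv2.imwrite("pics/lid2.png",crop(s,360,130,160,160,3))
E
```

```text
tcp_pos: [0.4902, -0.2907, 0.2191]
force: [1.4, 0.9, 1.6]
tcp_pos: [0.4502, -0.2844, 0.1724]
force: [3.2, 0.2, 0.3]
t 24.8 tcp [ 0.4502 -0.2844  0.1724] jaw [ 0.988 -0.154  0.003] z [ 0.003 -0.003 -1.   ] F [3.2  0.21 0.3 ] w -0.002 q [-0.77  0.27  1.67 -0.    1.2  -0.62]
```

View pics/lid2.png

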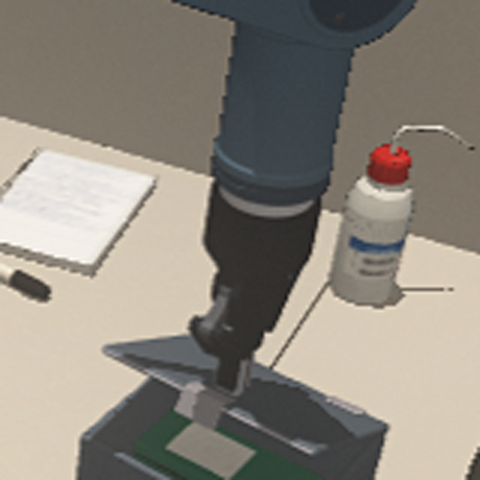

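The lid is at about 25-30°, with the fingertip on top near its edge (crop (233,390)). Pressing down onto the rim.

```bash
python3 -m inch '[[0,0,0,-0.15,0.03,-0.35,0],[0,0,0,-0.1,0.02,-0.35,0],[0,0,0,-0.05,0.01,-0.3,0],[0,0,0,0,0,-0.2,0],[0,0,0,0,0,0,0]]'|sed -n '2p;4p'
python3 -m inch '[[0,0,0,0,0,-0.1,0],[0,0,0,0,0,0,0]]'|sed -n '2p;4p'
python3 -m inch '[[0,0,0,0,0,-0.05,0],[0,0,0,0,0,0,0]]'|sed -n '2p;4p'
```

```text
tcp_pos: [0.4372, -0.2809, 0.1212]
force: [0.7, 0.0, 0.1]
tcp_pos: [0.4374, -0.2811, 0.1176]
force: [0.2, 1.0, 0.2]
tcp_pos: [0.4373, -0.2811, 0.1155]
force: [0.1, -0.3, 0.2]
```

```bash
python3 -m inch '[[0,0,0,0,0,-0.05,0],[0,0,0,0,0,0,0]]'|sed -n '2p;4p'
python3 -m inch '[[0,0,0,0,0,-0.03,0],[0,0,0,0,0,0,0]]'|sed -n '2p;4p'
python3 - <<'E'
from h import *
s=grab("scene")
cv2.imwrite("pics/lid3.png",crop(s,360,180,160,160,3))
E
```

```text
tcp_pos: [0.4372, -0.2811, 0.114]
force: [-0.7, 1.1, 4.0]
tcp_pos: [0.4373, -0.2811, 0.1139]
force: [-3.5, 2.6, 13.1]
```

View pics/lid3.png

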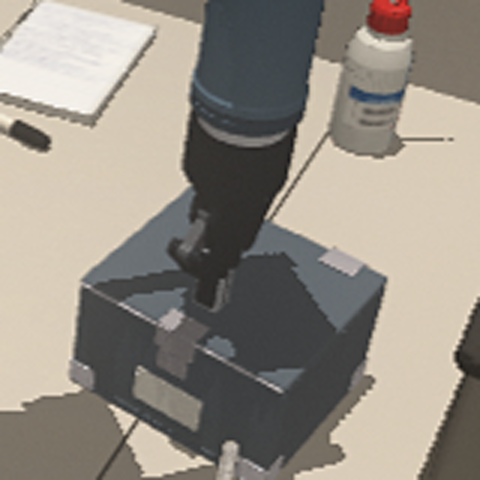

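The lid lies flush on the rim with its tongue over the front; the fingertip stopped hard at 0.114 m, the lid's top (106 + 8 mm). Retreating, then checking numerically that the lid stays (12 pictures used).

```bash
python3 -m inch '[[0,0,0,0,0,0.3,0],[0,0,0,0,0,1,0],[0,0,0,0,0,1,0],[0,0,0,0,0,1,0],[0,0,0,0,0,1,0],[0,0,0,-0.2,0.9,0.2,0],[0,0,0,0,0.9,0,0],[0,0,0,0,0,0,0]]'>/dev/null
python3 -m inch '[[0,0,0,0,0,0,0],[0,0,0,0,0,0,0]]'>/dev/null; python3 st.py
python3 - <<'E'
from h import *
s,t=grab("scene"),grab("top");old=cv2.resize(cv2.imread("pics/lid3.png"),(160,160),interpolation=cv2.INTER_AREA)
new=np.ascontiguousarray(s["image"][180:340,360:520,::-1])
for n,(x,y) in {"near-left":(20,84),"tongue":(48,100),"near-right":(86,118),"far-right":(110,80)}.items():
    r=cv2.matchTemplate(new,old[y:y+26,x:x+26],cv2.TM_CCOEFF_NORMED);m=cv2.minMaxLoc(r);print(n,"shift",m[3][0]-x,m[3][1]-y,"score",round(m[1],3))
def green(f,x,y,w,h):
    return int((cv2.inRange(cv2.cvtColor(np.ascontiguousarray(f["image"][y:y+h,x:x+w,::-1]),cv2.COLOR_BGR2HSV),(65,90,25),(90,255,255))>0).sum())
print("green px case",green(s,380,230,120,100),green(t,390,200,90,80))
# grey/blue boxes moved? compare with the first picture
o=cv2.imread("pics/top0.png")
for n,(x,y,w,h) in {"blue":(183,184,18,26),"grey":(199,186,12,20)}.items():
    r=cv2.matchTemplate(np.ascontiguousarray(t["image"][:,:,::-1][160:250,160:270]),o[y:y+h,x:x+w],cv2.TM_CCOEFF_NORMED);m=cv2.minMaxLoc(r);print(n,m[3][0]+160-x,m[3][1]+160-y,round(m[1],3))
E
```

```text
t 27.2 tcp [ 0.4291 -0.2096  0.2923] jaw [ 0.988 -0.155 -0.003] z [-0.003  0.001 -1.   ] F [ 0.24 -0.52 -0.96] w -0.002 q [-0.69  0.09  1.59 -0.    1.46 -0.53]
near-left shift 0 0 score 0.934
tongue shift 0 0 score 0.755
near-right shift 0 0 score 0.722
far-right shift 0 0 score 0.999
green px case 0 0
blue 0 0 1.0
grey 0 0 0.999
```

The lid stayed shut (0 px shift), no green is visible, and the grey and blue boxes haven't moved. The robot is clear, so I'm handing in.

```bash
python3 -c "
from plant import ctrl
print(ctrl.job_done())"
```

```text
the job is handed in; nothing more can be done
None
```

The green slide box is on the pile in the archive case, the lid is shut, and the job was handed in at about 27 s of the 72 s allowed. No verdict is reported, so this rests on my own checks.

- **Laying down and re-taking:** I gripped the green box across its width from the sorter's open side, with the tool tilted 40°. I lifted it out, rolled it flat onto the bench, let go and re-gripped it from above. During the laying, the force on the tool briefly reached about 13 N against the bench.
- **Placing on the pile:** I felt contact at a pile height of about 48 mm. I let go with about 3.5 N on the pile, far below the 18 N limit. From the pictures the box was within about 2 mm of the case centre. The two camera views gave its yaw as -0.130 and -0.165 rad against -0.158 for the case, so within about 0.03 rad.
- **Lid:** I pushed it shut from behind until it stopped hard at 0.114 m, which is the rim height plus the lid's thickness. It did not shift when I pulled away. The match was weaker at the tongue and near-right corner (scores 0.72–0.76), probably because the arm's shadow moved.
- **Other boxes:** the grey and blue boxes show no movement from the first picture.
- **Not checked:** the box could not be seen once the lid was shut, so its final position rests on the picture taken before closing.

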